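# Tip the flat weight to the open corner of its covered tray and set it on the balance

## Task

The flat brass weight is trapped under the clear cover of the tray and can only be taken at the open, notched corner. Tip the tray by its blue knob until the weight slides to the opposite wall, set the tray flat and let go, then take the red knob and tip it that way until the weight slides along the wall into the corner notch, and set the tray flat and let go again. Then take the weight out and lay it gently and flat in the middle of the balance pan, leaving the tray standing on the bench and the marker and the beaker undisturbed.

Things in the scene. Friction and masses are not known exactly. Their poses are not given: they have to be found in the camera images.
- tray: Loose shallow blue tray, 116 (its x) x 106 mm (its y), 0.35 kg, white 3 mm walls up to z 21 mm, clear cover above. Origin: centre of its underside. It starts with its x pointing right and y away from the robot, within 0.35 rad. Tip it by lifting one edge while the opposite lower edge stays on the bench as hinge; the weight starts to slide at a tilt of about 0.15 to 0.3 rad.
- tray_floor (a point): Centre of the tray's inner floor, tray z 8 mm. Inner space x -55 to 55, y -50 to 50 mm. The clear cover (z 21 to 24 mm) closes it from above except over the near left corner, which is open where x < 12 and y < -2 mm. Axes as the tray's.
- notch (a point): Where the weight's centre stands in the notch: tray x -42.4, y -27, z 11 mm. The notch is a 36 mm gap, down to the floor, in the left wall (x -58 to -55) at y -45 to -9 mm. The weight cannot pass it, but its rim sticks out 6 mm beyond the tray: one finger goes down outside the left wall, the other inside, closing along the tray's x.
- blue_knob (a point): Blue upright round knob, 15 mm diameter, on the cover from tray z 24 to 58 mm; this point is on its axis at tray x 0, y +43, z 45 mm (middle of the far edge; the opposite wall is the near one, inside face at y = -50 mm). Axes as the tray's.
- red_knob (a point): Red upright round knob of the same size; this point is on its axis at tray x +48, y 0, z 45 mm (middle of the right edge; the opposite wall is the left one, which has the notch). Axes as the tray's.
- weight: Loose flat round brass weight, 44 mm diameter, 6 mm thick, 0.08 kg; origin at the centre of its underside, z up. It starts in the tray, under the cover, away from the near wall.
- weight_center (a point): Centre of the brass weight, half-way up its 6 mm.
- balance: Grey portable balance, 130 x 100 mm, 22 mm high, fixed to the bench; origin at the centre of its underside, display towards the robot. To its right, at about (0.60, -0.50) m, stands a solid upright shelf post, 40 x 80 mm.
- pan (a point): Centre of the top face of the balance's flat round steel pan, 84 mm diameter, 30 mm above the bench.
- pull_cord: Obstacle: a thin grey cord, stiff and fixed, rising from the bench at (0.66, 0.04) m through (0.57, 0.09, 0.16), (0.435, 0.18, 0.45), (0.35, 0.25, 0.66) and (0.28, 0.31, 0.92) towards the upper left. All the work lies to the right of it; an arm that starts at its left must be drawn in close to its base before it swings past.
- marker: Bystander: white marker with green cap, 132 mm long, lying beyond the balance at the right; origin at the middle of its underside.
- beaker: Bystander: small empty glass beaker, 52 mm diameter, 60 mm high, left of the tray; origin at the middle of its underside.
Not all that is in view belongs to the job. There is more than one size of the tray; the one meant has the size given above.

How it is judged:
By the outcome, as a careful person would: the job done as asked, in the order asked, and still so for the second after the job is handed in, with the robot touching nothing.
It also fails if it takes over 72 s, if anything falls off the work surface, if the arm or the gripper's body presses on something with over 40 N, if the wrist force passes 120 N, or if a joint passes its speed limit or range.

## Robot

A 6-joint arm with a two-finger parallel gripper is mounted at the origin on a cart in front of the work surface, level with it; the furniture and walls round the work are solid. World frame = base frame: x ahead of the robot, y to its left, z up, the work surface at z = 0. Lengths are in m, angles in rad, forces in N, time in s.
With the tool pointing down it reaches from about 0.375 to 0.975 m from the base axis. Payload 3.8 kg.
Tool frame: the origin (TCP) lies on the centre line of the jaws, within the pads' length; the fingertips stand 25 mm ahead of it and the grasp point (between the pads) lies 6 mm ahead of it; z points along the fingers, y is the line along which they close (so a half turn about z gives the same grasp; the last joint's range is limited). The gripper opens to 85 mm and grips with 20 to 120 N. Pads are 22 mm wide; open, the fingers measure 114 mm over their backs; the gripper's body (76 mm by 85 mm) begins 54 mm behind the grasp point. The pads swing forward as they close: fully open they stand 13 mm farther back than shut.
Start: joints at [1.304, 0.264, 1.604, -0, 1.274, -0.037], TCP at [0.154, 0.657, 0.256] pointing down, gripper open.
Joint ranges: [-2.63, 2.63], [-0.94, 2.18], [0.31, 2.57], [-1.31, 4.45], [0, 2.66], [-2.55, 2.55]. Speed limits (rad/s): [2.57, 2.57, 3.14, 3.14, 3.14, 3.14].

## Interface

Orientations are given as a rotation vector (axis times angle).
In Python, from workcell import bot gives the robot as it stands. The module is installed in compiled form; this text tells all that it offers.
- The arm moves only by the tool play_rows, never from a script. Its argument "commands" is a list that holds one entry, the list of rows, each a list of 7 numbers: the shift along the tool's x, y, z as a fraction of full scale, then the turn, a rotation vector about the tool's x, y, z as a fraction of full scale, then the closure, from -1 (fully open) to 1 (shut). A call has 1 to 8 rows; each row is the pose to reach, as a shift and turn from the pose commanded when the call began, along the tool's axes at that moment, turning the shorter way round; what a row does not reach only later rows make up. Full scale, the value 1, is 60 cm for a shift and 180 degrees for a turn. A row lasts 1/10 s, in which the tool goes at most 50 mm and 8.59 degrees, less where a joint would pass 70% of its speed; a pose out of reach is approached as far as the arm can. A call with a number of a shift or a turn outside -1 to 1 is refused whole. A call with a gripper value outside its range is refused whole. The fingers move at their own pace and stop on an object; "force" is the grip in N (left out, the last holds). Time passes only in rows, so rows that repeat a pose let the fingers close. It gives the time, the measured TCP pose, the force, the opening and the grip force at its end, in the units of the state.
- bot.read_state(): the state, without advancing time (a new reading comes with each control period).
- bot.read_camera(name): name is "side" or "top"; returns the picture (480x640x3 uint8, blue, green, red); there is no depth.
- bot.camera_params(name): a dict with "fov_y" (degrees; the focal length in pixels is half the picture's height over the tangent of half this angle, whatever the lens; pixels are square), "cx", "cy" (the principal point, pixels), "D" ([k1, k2, p1, p2, k3] as OpenCV has them; the pictures are not rectified), "rvec" (rotation vector, rad) and "tvec" (3), from world to camera coordinates, as OpenCV has them. Camera axes: x right, y down, z forward; pixel columns grow to the right and rows downward; lengths in m; the calibration is good to about 2 mm. A picture is of the moment at which its call begins. camera_params takes no time and is no camera call.
- bot.finish_job(): hands the job in; it is judged then, once.
The state is a dict: "time": time; "q": joint angles; "joint_vel": joint speeds; "joint_torque": joint torques, N m; "tool_pos": TCP position; "tcp_rot": TCP orientation; "wrist_force": force on the tool from outside, world axes, zero at the start; "torque": the same for the moment, N m; "width": opening from 0.0 (shut) to 1.0 (fully open); "grip_force": force on a finger pad.
Only numpy, scipy, OpenCV 4.12 (cv2) and the standard library are available. Lean on these libraries where they do the work, as an engineer would, in place of code of your own. Each camera call takes 0.05 s, during which the arm holds its last target. There are 200 camera calls.

## Working session

There is one attempt and no reset: what is moved stays moved. The work goes in short steps, Python scripts to look and compute and a tool call to move; the robot and the scene stay as the last step left them, time stands still between calls to the robot, and variables do not carry over. Pictures are saved under pics/ and viewed, at most 10 in all, crops included, and the job is handed in when it is done.

Besides the shell and the picture viewer there is one more tool, called after "Emit:" as name(argument=value, ...), one argument or row to a line, values as JSON. play_rows: Moves the arm, as the interface text tells. Its arguments: {"type":"object","properties":{"commands":{"type":"array"},"force":{"type":"number"}},"required":["commands"]}

```bash
mkdir -p pics; python3 - <<'E'
from workcell import bot
import cv2
print(bot.read_state())
for n in("top","side"):
    p=bot.camera_params(n);print(n,p)
    cv2.imwrite(f"pics/{n}0.png",bot.read_camera(n))
E
```

```text
{'time': 0.0, 'q': array([ 1.30411795e+00,  2.64759022e-01,  1.60541696e+00,  7.70396497e-07,
        1.27367744e+00, -3.68975587e-02]), 'joint_vel': array([-0.00116402, -0.00080877, -0.00199813,  0.00020522,  0.00031751,
       -0.00023055]), 'joint_torque': array([-2.54734179e-03, -5.15090990e+01, -3.67324877e+01, -3.65961682e-05,
        1.26828262e-02,  4.39803287e-06]), 'tool_pos': array([0.15355908, 0.65659357, 0.2549348 ]), 'tcp_rot': array([-0.36010619, -3.12053894,  0.00350982]), 'wrist_force': array([ 1.26954393, -0.06830224, -0.94824609]), 'torque': array([-0.07281712, -0.0014059 ,  0.02305685]), 'grip_force': 0.0, 'width': 0.9985802933169409}
top {'fov_y': 45.3051904423235, 'cx': 325.08277611514825, 'cy': 233.3660918605648, 'D': array([-0.08185825,  0.        ,  0.        ,  0.        ,  0.        ]), 'rvec': array([ 2.08572484, -2.14107859,  0.1952421 ]), 'tvec': array([-0.02810325,  0.51963479,  1.60460716])}
side {'fov_y': 44.86992172004045, 'cx': 316.0141758712296, 'cy': 242.64954035532202, 'D': array([-0.19357942,  0.        ,  0.        ,  0.        ,  0.        ]), 'rvec': array([ 2.28862881, -0.2179049 ,  0.10578917]), 'tvec': array([-0.52977623,  0.07906145,  1.38739021])}
```

View pics/top0.png

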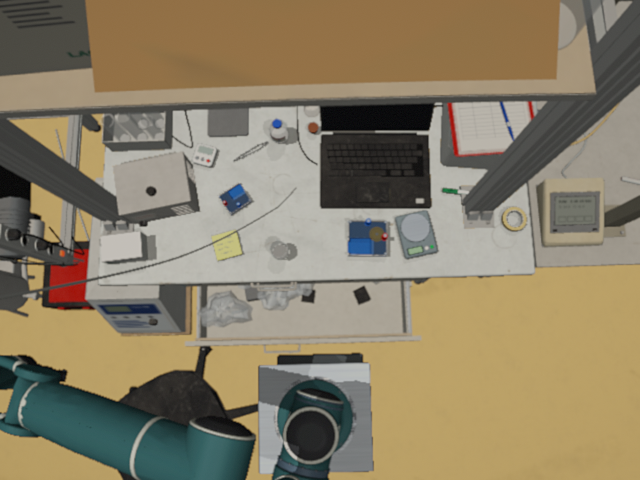

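View pics/side0.png

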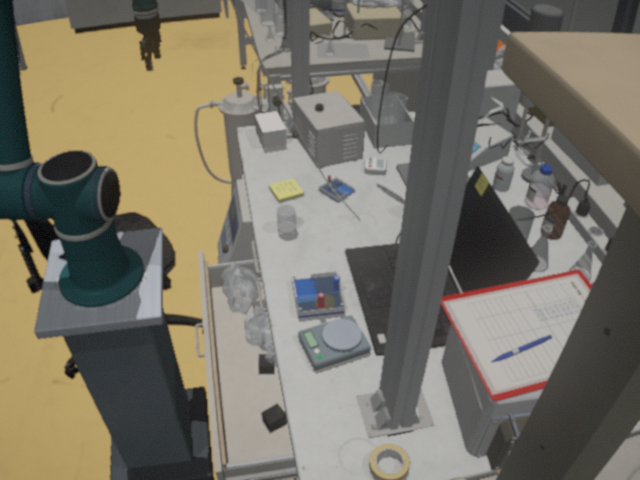

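Candidates for the tray: the larger one at top (368,238) / side (318,293), and a smaller one at top (236,199) / side (337,189). By the sizes given I expect the larger; I'll measure it and check it in one close crop.

```bash
cat > h.py <<'E'
import numpy as np, cv2
from scipy.spatial.transform import Rotation as R
from workcell import bot
def cam(n):
    p=bot.camera_params(n); f=240/np.tan(np.radians(p["fov_y"])/2)
    return np.array([[f,0,p["cx"]],[0,f,p["cy"]],[0,0,1]]),p["D"],p["rvec"],p["tvec"]
def ray(n,uv):
    K,D,r,t=cam(n); x=cv2.undistortPoints(np.array([[uv]],float),K,D)[0,0]
    M=cv2.Rodrigues(r)[0]; d=M.T@np.array([x[0],x[1],1]); return -M.T@t,d/np.linalg.norm(d)
def onplane(n,uv,z):
    o,d=ray(n,uv); return o+d*(z-o[2])/d[2]
def tri(a,b):
    A=np.zeros((3,3));v=np.zeros(3);rs=[ray("top",a),ray("side",b)]
    for o,d in rs:
        P=np.eye(3)-np.outer(d,d);A+=P;v+=P@o
    x=np.linalg.solve(A,v); return x,[np.linalg.norm(np.cross(x-o,d)) for o,d in rs]
def proj(n,X):
    K,D,r,t=cam(n); return cv2.projectPoints(np.atleast_2d(np.array(X,float)),r,t,K,D)[0][:,0]
E
python3 - <<'E'
from h import *
t=cv2.imread("pics/top0.png");s=cv2.imread("pics/side0.png")
a=cv2.resize(t[205:275,335:455],None,fx=6.6,fy=6.6,interpolation=cv2.INTER_CUBIC)[:, :792]
cv2.imwrite("pics/c1.png",a)
b=cv2.resize(s[255:380,275:385],None,fx=4.7,fy=4.7,interpolation=cv2.INTER_CUBIC)
cv2.imwrite("pics/c2.png",b)
for n,im,(x0,x1,y0,y1) in(("top",t,(335,455,205,275)),("side",s,(270,390,255,380))):
    h=cv2.cvtColor(im,cv2.COLOR_BGR2HSV)
    for c,m in(("blue",cv2.inRange(h,(100,120,60),(125,255,255))),("red",cv2.inRange(h,(0,120,60),(8,255,255))|cv2.inRange(h,(172,120,60),(180,255,255))),("brass",cv2.inRange(h,(10,60,40),(30,255,255)))):
        k=np.zeros_like(m);k[y0:y1,x0:x1]=m[y0:y1,x0:x1]
        N,_,st,ce=cv2.connectedComponentsWithStats(k)
        for i in range(1,N):
            if st[i,4]>6: print(n,c,st[i],ce[i].round(1))
E
```

```text
top blue [361 221  11   6  41] [366.8 223.7]
top blue [348 237  27  17 418] [360.5 245.3]
top red [381 233   6   8  25] [383.1 237.4]
top brass [370 227  14  14 140] [375.9 233.5]
side blue [296 280  21  19 338] [305.7 288.5]
side red [318 304   6   3   9] [319.8 305.4]
side brass [324 295   8  13  31] [327.3 300.9]
```

View pics/c1.png

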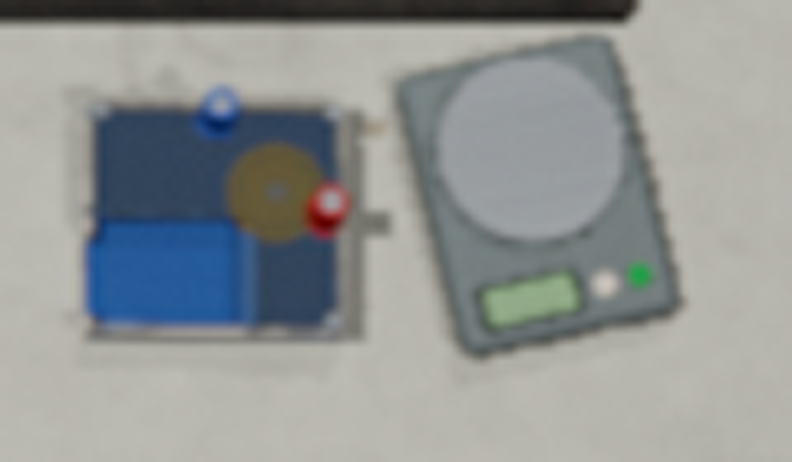

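View pics/c2.png

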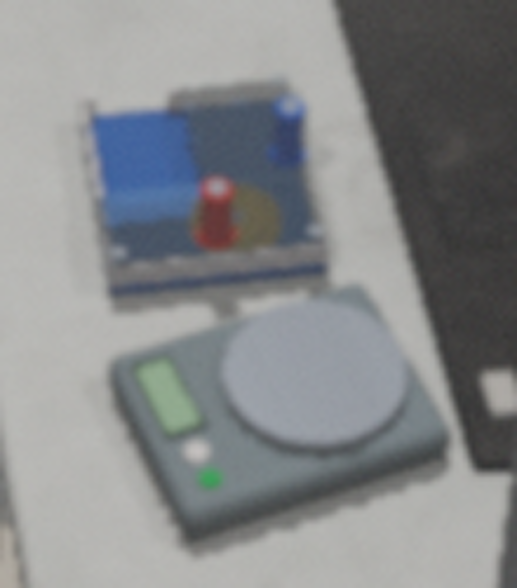

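The crops show the larger tray: blue knob at its far edge at top (368.6,219.8), red knob at its right edge at (385.2,235.3), brass disc under the tinted cover at (377,234), and open corner near left. The balance is right of it with the pan at (415.6,227.4). No decoy knob is close by. I'll measure all of these.

```bash
python3 - <<'E'
from h import *
np.set_printoptions(precision=4,suppress=True)
T=lambda x,y:(335+x/6.6-.4,205+y/6.6-.4); S=lambda x,y:(275+x/4.7-.4,255+y/4.7-.4)
for k,a,b,z in(("blue",T(222,99),S(291,104),.058),("red",T(331,201),S(217,185),.058),("pan",T(532,148),S(315,372),.030)):
    print(k,tri(a,b),onplane("top",a,z),onplane("side",b,z))
bl=onplane("top",T(222,99),.058);rd=onplane("top",T(331,201),.058)
d=(rd-bl)[:2]; print("dist",np.linalg.norm(d),"exp",np.hypot(48,43), "yaw(tray x vs world)",np.arctan2(d[1],d[0])-np.arctan2(-43,48))
c=[onplane("top",T(*p),.021) for p in((98,108),(335,108),(335,322),(90,326))]
for p in c: print(p)
print([np.linalg.norm((c[i]-c[(i+1)%4])) for i in range(4)])
print("weight",onplane("top",T(277,192),.014))
im=cv2.imread("pics/top0.png")
for u in((320,208),(431,208),(282,250),(458,190),(480,215),(402,255),(398,215),(430,210),(438,249),(410,280)): print(u,onplane("top",u,0.0))
E
```

```text
blue (array([ 0.5541, -0.1669,  0.0578]), [np.float64(0.00016789909667734863), np.float64(0.00016789909667755802)]) [ 0.5542 -0.1669  0.058 ] [ 0.5539 -0.1671  0.058 ]
red (array([ 0.5082, -0.2124,  0.0576]), [np.float64(0.00044060947001366293), np.float64(0.0004406094700139123)]) [ 0.5076 -0.2124  0.058 ] [ 0.5085 -0.2128  0.058 ]
pan (array([ 0.5352, -0.3057,  0.0266]), [np.float64(6.290046339829941e-05), np.float64(6.290046339831817e-05)]) [ 0.5344 -0.3052  0.03  ] [ 0.5345 -0.3083  0.03  ]
dist 0.06509221042033167 exp 64.4437739428721 yaw(tray x vs world) -1.6377460345139547
[ 0.5598 -0.114   0.021 ]
[ 0.5569 -0.2196  0.021 ]
[ 0.4604 -0.2153  0.021 ]
[ 0.4616 -0.1073  0.021 ]
[np.float64(0.10565026084578859), np.float64(0.09659869987313617), np.float64(0.10803690055115807), np.float64(0.09846631460374766)]
weight [ 0.5208 -0.1928  0.014 ]
(320, 208) [ 0.6066 -0.028   0.    ]
(431, 208) [ 0.5975 -0.3604  0.    ]
(282, 250) [0.4822 0.0873 0.    ]
(458, 190) [ 0.6511 -0.4456  0.    ]
(480, 215) [ 0.572  -0.5064  0.    ]
(402, 255) [ 0.4576 -0.2661  0.    ]
(398, 215) [ 0.5787 -0.2603  0.    ]
(430, 210) [ 0.5914 -0.357   0.    ]
(438, 249) [ 0.4725 -0.3735  0.    ]
(410, 280) [ 0.3831 -0.2859  0.    ]
```

```bash
cat >> h.py <<'E'
def steps(targets,w=-1):
    """targets: list of (pos, R) world; print rows from the measured pose"""
    s=bot.read_state(); R0=R.from_rotvec(s["tcp_rot"]);p0=s["tool_pos"]
    for p,Rt in targets:
        a=R0.inv().apply(np.array(p)-p0)/.6; b=(R0.inv()*Rt).as_rotvec()/np.pi
        print([round(float(x),4) for x in (*a,*b)]+[w])
def down(ang):
    """tool z down, tool y at world heading ang"""
    y=np.array([np.cos(ang),np.sin(ang),0]);z=np.array([0,0,-1.]);x=np.cross(y,z)
    return R.from_matrix(np.c_[x,y,z])
def st():
    s=bot.read_state();np.set_printoptions(precision=4,suppress=True)
    print("t",round(s["time"],2),"p",s["tool_pos"],"q",s["q"],"F",s["wrist_force"],"M",s["torque"],"w",round(s["width"],3),"g",s["grip_force"])
    Rm=R.from_rotvec(s["tcp_rot"]).as_matrix();print("y axis",Rm[:,1],"z axis",Rm[:,2])
    return s
E
python3 - <<'E'
from h import *
np.set_printoptions(precision=3,suppress=True)
print("knob dark box",tri((151,190),(319,107)))
print("whitebox",tri((104,235),(256,119)), tri((143,233),(279,113)))
print("beaker",onplane("top",(280,250),.03),onplane("side",(287,221),.03))
print("postit",onplane("top",(228,246),0))
for u in ((100,283),(185,290),(104,283)): print(onplane("top",u,0))
az=1.304
steps([(np.array([r*np.cos(az),r*np.sin(az),.26]),down(az-.037)) for r in (.6,.5,.42)])
E
```

```text
knob dark box (array([0.633, 0.436, 0.157]), [np.float64(0.00026180181284061647), np.float64(0.0002618018128405908)])
whitebox (array([0.494, 0.6  , 0.053]), [np.float64(0.036831577285841494), np.float64(0.03683157728584158)]) (array([0.517, 0.461, 0.135]), [np.float64(0.00021695716833926247), np.float64(0.00021695716833939363)])
beaker [0.477 0.091 0.03 ] [0.479 0.082 0.03 ]
postit [0.498 0.248 0.   ]
[0.397 0.632 0.   ]
[0.371 0.374 0.   ]
[0.397 0.619 0.   ]
[-0.037, -0.1247, -0.0079, -0.0006, 0.0, 0.0236, -1]
[-0.0309, -0.2913, -0.0076, -0.0006, 0.0, 0.0236, -1]
[-0.026, -0.4245, -0.0073, -0.0006, 0.0, 0.0236, -1]
```

Emit:
play_rows(
  commands=[
    [[0,-0.07,0,0,0,0,-1],[0,-0.15,0,0,0,0,-1],[0,-0.23,0,0,0,0,-1],[0,-0.31,0,0,0,0,-1],[0,-0.38,0,0,0,0,-1],[0,-0.42,0,0,0,0,-1],[0,-0.42,0,0,0,0,-1]],
  ],
)

```text
time: 0.8
tool_pos: [0.0955, 0.4088, 0.2556]
tcp_rot: [-0.36, -3.121, 0.002]
wrist_force: [0.4, 0.5, 0.1]
width: 1.0
grip_force: 0.0
```

```bash
python3 - <<'E'
from h import *
s=st()
from scipy.optimize import least_squares
q0=np.array([.26476,1.60542]);r0=(.15356,.65659,.25493)
# planar fit: r^2 = lateral^2 + rad^2 ; z
P=[(q0,1.30412,np.array(r0)),(s["q"][1:3],s["q"][0],s["tool_pos"])]
for q,a,p in P:
    rad=p[0]*np.cos(a)+p[1]*np.sin(a); lat=-p[0]*np.sin(a)+p[1]*np.cos(a); print(rad,lat)
A=[];b=[]
for q,a,p in P:
    rad=p[0]*np.cos(a)+p[1]*np.sin(a)
    A+= [[np.sin(q[0]),np.sin(q.sum()),0],[np.cos(q[0]),np.cos(q.sum()),1]]; b+=[rad,p[2]]
print(np.linalg.lstsq(np.array(A),np.array(b),rcond=None))
E
```

```text
t 0.8 p [0.0955 0.4088 0.2556] q [ 1.282  -0.2368  2.1124 -0.      1.2676 -0.0589] F [0.4193 0.4961 0.0531] M [ 0.0587 -0.0222  0.0311] w 1.0 g 0.0
y axis [ 0.2278  0.9737 -0.0015] z axis [-0.0004 -0.0015 -1.    ]
0.6738480836189148 0.024897025989385146
0.4190644553864955 0.024892049911309083
(array([ 0.5115,  0.5651, -0.0721]), array([0.]), np.int32(3), array([2.057 , 1.3064, 0.2494]))
```

```bash
python3 - <<'E'
from h import *
f=lambda a,r=.385,z=.16:np.array([r*np.cos(a),r*np.sin(a),z])
Rd=down(1.527)
steps([(f(a,r,z),Rd) for a,r,z in((1.34,.385,.21),(1.3,.385,.16),(1.17,.385,.16),(1.04,.385,.16),(.91,.385,.16),(.78,.385,.16),(.65,.385,.16),(.52,.385,.16))])
E
```

```text
[-0.0009, -0.0579, 0.076, -0.0005, -0.0001, -0.0592, -1]
[-0.0265, -0.0583, 0.1594, -0.0005, -0.0001, -0.0592, -1]
[-0.1094, -0.0671, 0.1594, -0.0005, -0.0001, -0.0592, -1]
[-0.1905, -0.0866, 0.1594, -0.0005, -0.0001, -0.0592, -1]
[-0.2683, -0.1164, 0.1594, -0.0005, -0.0001, -0.0592, -1]
[-0.3416, -0.1561, 0.1595, -0.0005, -0.0001, -0.0592, -1]
[-0.4092, -0.2049, 0.1596, -0.0005, -0.0001, -0.0592, -1]
[-0.4698, -0.2621, 0.1597, -0.0005, -0.0001, -0.0592, -1]
```

Emit:
play_rows(
  commands=[
    [[0,-0.058,0.076,0,0,-0.03,-1],[-0.0265,-0.058,0.16,0,0,-0.059,-1],[-0.109,-0.067,0.16,0,0,-0.059,-1],[-0.19,-0.087,0.16,0,0,-0.059,-1],[-0.268,-0.116,0.16,0,0,-0.059,-1],[-0.342,-0.156,0.16,0,0,-0.059,-1],[-0.409,-0.205,0.16,0,0,-0.059,-1],[-0.47,-0.262,0.16,0,0,-0.059,-1]],
  ],
)

```text
time: 1.6
tool_pos: [0.3359, 0.1962, 0.1607]
tcp_rot: [0.07, 3.139, 0.001]
wrist_force: [1.2, 1.1, -0.4]
width: 1.007
grip_force: 0.0
```

```bash
python3 - <<'E'
from h import *
st()
f=lambda a,r=.385,z=.16:np.array([r*np.cos(a),r*np.sin(a),z])
Rd=down(1.527)
steps([(f(a),Rd) for a in(.39,.26,.13,0,-.13,-.26,-.36,-.36)])
E
```

```text
t 1.6 p [0.3359 0.1962 0.1607] q [ 0.4645 -0.2185  2.2804  0.      1.0779 -1.0621] F [ 1.1567  1.1437 -0.4053] M [ 0.0114 -0.0171  0.0178] w 1.007 g 0.0
y axis [0.0443 0.999  0.0009] z axis [ 0.0016  0.0008 -1.    ]
[-0.0372, -0.0814, 0.0011, 0.0003, 0.0005, -0.0002, -1]
[-0.0673, -0.1592, 0.0011, 0.0003, 0.0005, -0.0002, -1]
[-0.0871, -0.2401, 0.0011, 0.0003, 0.0005, -0.0002, -1]
[-0.0962, -0.323, 0.001, 0.0003, 0.0005, -0.0002, -1]
[-0.0945, -0.4063, 0.0009, 0.0003, 0.0005, -0.0002, -1]
[-0.0819, -0.4888, 0.0008, 0.0003, 0.0005, -0.0002, -1]
[-0.0651, -0.5506, 0.0007, 0.0003, 0.0005, -0.0002, -1]
[-0.0651, -0.5506, 0.0007, 0.0003, 0.0005, -0.0002, -1]
```

Emit:
play_rows(
  commands=[
    [[-0.037,-0.08,0,0,0,0,-1],[-0.067,-0.16,0,0,0,0,-1],[-0.087,-0.24,0,0,0,0,-1],[-0.096,-0.32,0,0,0,0,-1],[-0.095,-0.405,0,0,0,0,-1],[-0.082,-0.49,0,0,0,0,-1],[-0.082,-0.55,0,0,0,0,-1],[-0.15,-0.59,0,0,0,0,-1]],
  ],
)

```text
time: 2.4
tool_pos: [0.4043, -0.1632, 0.1593]
tcp_rot: [-0.077, -3.137, -0.0]
wrist_force: [-0.4, -0.4, 0.7]
width: 0.997
grip_force: 0.0
```

```bash
python3 - <<'E'
from h import *
st()
B=np.array([.5542,-.167]);Rd=down(1.527)
steps([((*B,z),Rd) for z in(.16,.12,.08,.054)])
E
```

```text
t 2.4 p [ 0.4043 -0.1632  0.1593] q [-0.44   -0.1107  2.1936 -0.0013  1.0617 -1.9609] F [-0.4328 -0.3978  0.6709] M [ 0.0729 -0.0376  0.0229] w 0.997 g 0.0
y axis [0.0492 0.9988 0.0001] z axis [-0.0032  0.0002 -1.    ]
[-0.2498, 0.006, -0.002, 0.0, -0.001, -0.0017, -1]
[-0.25, 0.006, 0.0647, 0.0, -0.001, -0.0017, -1]
[-0.2503, 0.006, 0.1313, 0.0, -0.001, -0.0017, -1]
[-0.2504, 0.006, 0.1747, 0.0, -0.001, -0.0017, -1]
```

Emit:
play_rows(
  commands=[
    [[-0.083,0.002,0,0,0,0,-1],[-0.166,0.004,0,0,0,0,-1],[-0.23,0.006,0,0,-0.001,-0.001,-1],[-0.25,0.006,0.03,0,-0.001,-0.001,-1],[-0.25,0.006,0.08,0,-0.001,-0.001,-1],[-0.25,0.006,0.13,0,-0.001,-0.001,-1],[-0.25,0.006,0.16,0,-0.001,-0.001,-1],[-0.25,0.006,0.173,0,-0.001,-0.001,-1]],
  ],
)

```text
time: 3.2
tool_pos: [0.5564, -0.1631, 0.0532]
tcp_rot: [-0.065, -3.14, -0.002]
wrist_force: [-0.9, 0.3, -0.3]
width: 0.996
grip_force: 0.0
```

Emit:
play_rows(
  commands=[
    [[0,0,0,0,0,0,-1],[0,0,0,0,0,0,-1]],
  ],
)

```text
time: 3.4
tool_pos: [0.5586, -0.164, 0.0571]
tcp_rot: [0.065, 3.137, -0.001]
wrist_force: [0.1, -0.4, 1.0]
width: 1.001
grip_force: 0.0
```

```bash
python3 - <<'E'
from h import *
st()
t=bot.read_camera("top");s=bot.read_camera("side")
a=cv2.resize(t[205:275,335:455],None,fx=4,fy=4,interpolation=cv2.INTER_CUBIC)
b=cv2.resize(s[250:330,275:385],None,fx=4.3,fy=4.3,interpolation=cv2.INTER_CUBIC)
W=max(a.shape[1],b.shape[1]);P=lambda i:cv2.copyMakeBorder(i,0,0,0,W-i.shape[1],0)
v=np.vstack([a,b[:310]] if a.shape[1]==b[:310].shape[1] else [P(a),P(b[:310])]);cv2.imwrite("pics/g1.png",v);print(v.shape)
E
```

```text
t 3.4 p [ 0.5586 -0.164   0.0571] q [-0.3288  0.2883  1.9756  0.0011  0.8734 -1.859 ] F [ 0.1407 -0.359   0.9613] M [ 0.0036 -0.0279  0.0084] w 1.001 g 0.0
y axis [ 0.0413  0.9991 -0.0004] z axis [ 0.0043 -0.0006 -1.    ]
(590, 480, 3)
```

View pics/g1.png

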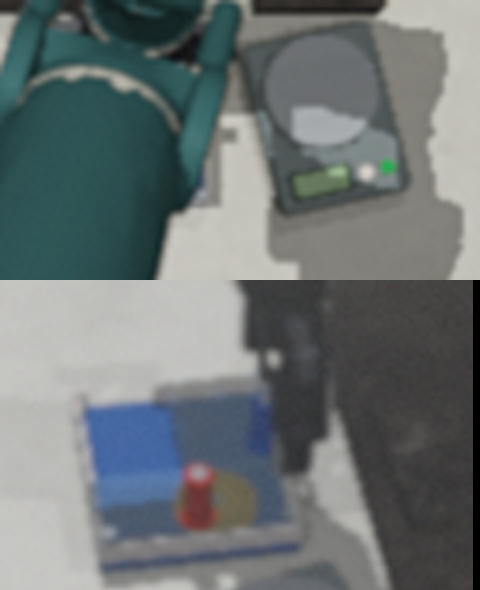

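The side view shows the gripper straddling the blue knob at about (262,428) in the crop; the weight is unmoved. The gripper is 5 mm too far out, so I'll correct that and close.

Emit:
play_rows(
  commands=[
    [[0.0085,-0.001,0.0035,0,0,0,-1],[0.0085,-0.001,0.0035,0,0,0,1],[0.0085,-0.001,0.0035,0,0,0,1],[0.0085,-0.001,0.0035,0,0,0,1],[0.0085,-0.001,0.0035,0,0,0,1],[0.0085,-0.001,0.0035,0,0,0,1],[0.0085,-0.001,0.0035,0,0,0,1],[0.0085,-0.001,0.0035,0,0,0,1]],
  ],
  force=60,
)

```text
time: 4.3
tool_pos: [0.5528, -0.1642, 0.0547]
tcp_rot: [0.065, 3.137, -0.001]
wrist_force: [0.1, -0.4, 3.4]
width: 0.158
grip_force: 58.4
```

```bash
python3 - <<'E'
from h import *
s=st()
def tilt(y,z,th):
    for t in th: 
        c,n=np.cos(t),np.sin(t); print(t,"in %.4f up %.4f turn %.4f"%((y-(y*c-z*n))/.6,(y*n+z*c-z)/.6,t/np.pi))
tilt(.0965,.054,[.05,.1,.15,.2,.25,.3,.35,.4])
E
```

```text
t 4.3 p [ 0.5528 -0.1642  0.0547] q [-0.3323  0.283   1.9882  0.001   0.8667 -1.8626] F [ 0.0622 -0.3772  3.3734] M [-0.0677  0.0301  0.0285] w 0.158 g 58.41235935688019
y axis [ 0.0412  0.9992 -0.0003] z axis [ 0.0037 -0.0004 -1.    ]
0.05 in 0.0047 up 0.0079 turn 0.0159
0.1 in 0.0098 up 0.0156 turn 0.0318
0.15 in 0.0153 up 0.0230 turn 0.0477
0.2 in 0.0211 up 0.0302 turn 0.0637
0.25 in 0.0273 up 0.0370 turn 0.0796
0.3 in 0.0338 up 0.0435 turn 0.0955
0.35 in 0.0406 up 0.0497 turn 0.1114
0.4 in 0.0477 up 0.0555 turn 0.1273
```

Emit:
play_rows(
  commands=[
    [[0.0047,0,-0.0079,0,-0.0159,0,1],[0.0098,0,-0.0156,0,-0.0318,0,1],[0.0153,0,-0.023,0,-0.0477,0,1],[0.0211,0,-0.0302,0,-0.0637,0,1]],
  ],
)

```text
time: 4.7
tool_pos: [0.5398, -0.1634, 0.0725]
tcp_rot: [0.061, 2.936, -0.006]
wrist_force: [0.5, 0.1, -0.6]
width: 0.156
grip_force: 58.6
```

```bash
python3 - <<'E'
from h import *
st()
# continue from theta=.2 about the same hinge, in the tool frame of theta=.2
th0=.2;y,z=.0965,.054
P=lambda t:np.array([y*np.cos(t)-z*np.sin(t),y*np.sin(t)+z*np.cos(t)])
for t in (.25,.3,.35,.4):
    d=P(t)-P(th0); a=d@[np.cos(th0),np.sin(th0)]; b=d@[-np.sin(th0),np.cos(th0)]
    print(t,"in %.4f up %.4f turn %.4f"%(-a/.6,b/.6,(t-th0)/np.pi))
E
```

```text
t 4.7 p [ 0.5398 -0.1634  0.0725] q [-0.3766  0.1404  2.1409  0.1084  0.6689 -1.9846] F [ 0.541   0.1184 -0.5801] M [ 0.1202  0.0487 -0.0283] w 0.156 g 58.55923533439636
y axis [ 0.0414  0.9991 -0.    ] z axis [ 0.2037 -0.0084 -0.979 ]
0.25 in 0.0047 up 0.0079 turn 0.0159
0.3 in 0.0098 up 0.0156 turn 0.0318
0.35 in 0.0153 up 0.0230 turn 0.0477
0.4 in 0.0211 up 0.0302 turn 0.0637
```

Of course, the rows are the same in the tilted frame. Continuing to 0.4 rad and holding there.

Emit:
play_rows(
  commands=[
    [[0.0047,0,-0.0079,0,-0.0159,0,1],[0.0098,0,-0.0156,0,-0.0318,0,1],[0.0153,0,-0.023,0,-0.0477,0,1],[0.0211,0,-0.0302,0,-0.0637,0,1],[0.0211,0,-0.0302,0,-0.0637,0,1],[0.0211,0,-0.0302,0,-0.0637,0,1],[0.0211,0,-0.0302,0,-0.0637,0,1],[0.0211,0,-0.0302,0,-0.0637,0,1]],
  ],
)

```text
time: 5.5
tool_pos: [0.5239, -0.1626, 0.0873]
tcp_rot: [0.056, 2.739, -0.011]
wrist_force: [-1.1, -0.2, -0.4]
width: 0.151
grip_force: 58.9
```

```bash
python3 - <<'E'
from h import *
st()
s=bot.read_camera("side")
b=cv2.resize(s[240:340,265:385],None,fx=5,fy=5,interpolation=cv2.INTER_CUBIC);cv2.imwrite("pics/g2.png",b)
E
```

```text
t 5.5 p [ 0.5239 -0.1626  0.0873] q [-0.4354  0.0135  2.2894  0.3281  0.4871 -2.2289] F [-1.1438 -0.2127 -0.4386] M [ 0.2097  0.5136 -0.016 ] w 0.151 g 58.93891632556915
y axis [0.0407 0.9992 0.0004] z axis [ 0.391  -0.0155 -0.9203]
```

View pics/g2.png

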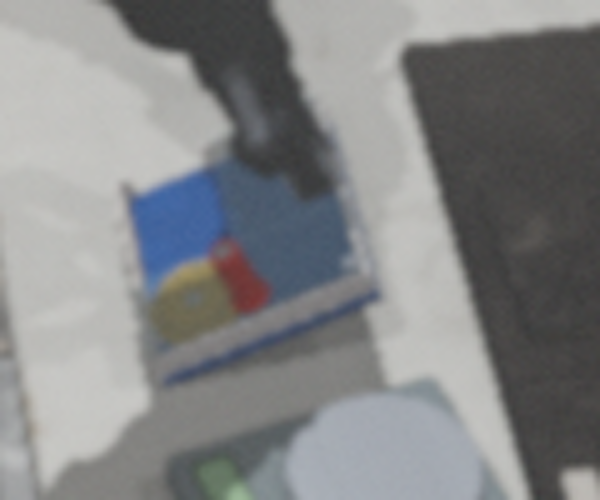

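The weight (centre ≈ (190,305) in the crop) has slid to the near wall. Now setting the tray flat along the same arc.

```bash
python3 - <<'E'
import numpy as np
y,z=.0965,.054
for t in -np.arange(.05,.41,.05):
    c,n=np.cos(t),np.sin(t); print("x %.4f z %.4f ty %.4f"%((y-(y*c-z*n))/.6,-(y*n+z*c-z)/.6,-t/np.pi))
E
```

```text
x -0.0043 z 0.0082 ty 0.0159
x -0.0082 z 0.0165 ty 0.0318
x -0.0116 z 0.0250 ty 0.0477
x -0.0147 z 0.0337 ty 0.0637
x -0.0173 z 0.0426 ty 0.0796
x -0.0194 z 0.0515 ty 0.0955
x -0.0211 z 0.0606 ty 0.1114
x -0.0224 z 0.0697 ty 0.1273
```

Emit:
play_rows(
  commands=[
    [[-0.0043,0,0.0082,0,0.0159,0,1],[-0.0082,0,0.0165,0,0.0318,0,1],[-0.0116,0,0.025,0,0.0477,0,1],[-0.0147,0,0.0337,0,0.0637,0,1],[-0.0173,0,0.0426,0,0.0796,0,1],[-0.0194,0,0.0515,0,0.0955,0,1],[-0.0211,0,0.0606,0,0.1114,0,1],[-0.0224,0,0.0697,0,0.1273,0,1]],
  ],
)

```text
time: 6.35
tool_pos: [0.5532, -0.164, 0.0546]
tcp_rot: [0.065, 3.14, -0.0]
wrist_force: [-12.2, 5.9, 39.2]
width: 0.151
grip_force: 63.2
```

Emit:
play_rows(
  commands=[
    [[0,0,0,0,0,0,1],[0,0,0,0,0,0,1],[0,0,0,0,0,0,1]],
  ],
)

```text
time: 6.65
tool_pos: [0.5534, -0.1642, 0.0547]
tcp_rot: [0.064, 3.136, -0.001]
wrist_force: [1.5, -0.2, 0.8]
width: 0.151
grip_force: 59.1
```

```bash
python3 - <<'E'
from h import *
st()
E
```

```text
t 6.65 p [ 0.5534 -0.1642  0.0547] q [-0.3322  0.283   1.9882  0.0013  0.8651 -1.8627] F [ 1.452  -0.2183  0.8149] M [-0.0348 -0.2051 -0.0146] w 0.151 g 59.14064168930054
y axis [ 0.0411  0.9992 -0.0006] z axis [ 0.0054 -0.0008 -1.    ]
```

Emit:
play_rows(
  commands=[
    [[0,0,0,0,0,0,-1],[0,0,0,0,0,0,-1],[0,0,0,0,0,0,-1],[0,0,0,0,0,0,-1],[0,0,-0.03,0,0,0,-1],[0,0,-0.08,0,0,0.03,-1],[0.02,-0.02,-0.13,0,0,0.07,-1],[0.04,-0.04,-0.15,0,0,0.11,-1]],
  ],
)

```text
time: 7.45
tool_pos: [0.5289, -0.1877, 0.1478]
tcp_rot: [0.609, 3.073, -0.001]
wrist_force: [0.5, -0.7, 1.0]
width: 0.996
grip_force: 0.0
```

```bash
python3 - <<'E'
from h import *
st()
s=bot.read_camera("side")
h=cv2.cvtColor(s,cv2.COLOR_BGR2HSV)
for c,m in(("blue",cv2.inRange(h,(100,120,60),(125,255,255))),("red",cv2.inRange(h,(0,120,60),(8,255,255))|cv2.inRange(h,(172,120,60),(180,255,255)))):
    k=np.zeros_like(m);k[255:350,270:390]=m[255:350,270:390]
    N,_,stt,ce=cv2.connectedComponentsWithStats(k)
    for i in range(1,N):
        if stt[i,4]>6: print(c,stt[i],ce[i].round(1))
b=cv2.resize(s[240:340,265:385],None,fx=5,fy=5,interpolation=cv2.INTER_CUBIC);cv2.imwrite("pics/g3.png",b)
E
```

```text
t 7.45 p [ 0.5289 -0.1877  0.1478] q [-0.3861  0.1385  1.9643  0.0013  1.0303 -1.5665] F [ 0.4636 -0.7113  1.0101] M [-0.004  -0.0539 -0.0588] w 0.996 g 0.0
y axis [0.3812 0.9245 0.0012] z axis [ 0.0082 -0.0021 -1.    ]
blue [332 277   6  12  36] [334.8 283.9]
blue [295 279  22  18 294] [305.6 286.8]
red [318 296   7  11  32] [321.2 301.2]
```

View pics/g3.png

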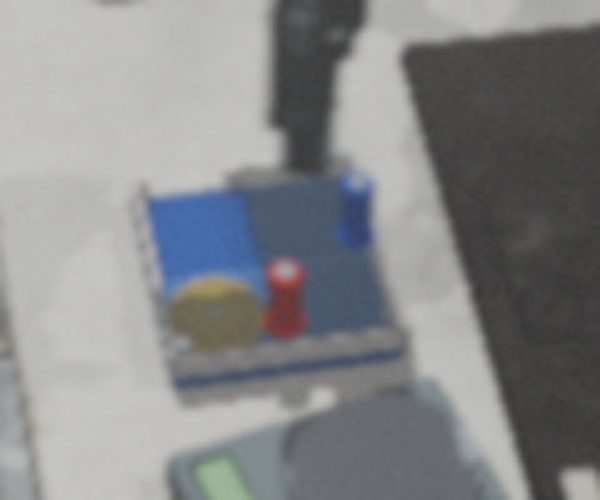

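The tray is flat again with the weight at the near wall (215,312). Knob tops are at crop (358,181) blue and (287,268) red.

```bash
python3 - <<'E'
from h import *
S=lambda x,y:(265+x/5-.4,240+y/5-.4)
b=onplane("side",S(358,181),.058);r=onplane("side",S(287,268),.058);d=(r-b)[:2]
print(b,r,np.linalg.norm(d),np.arctan2(d[1],d[0])-np.arctan2(-43,48))
ya=np.arctan2(d[1],d[0])-np.arctan2(-43,48)
Rd=down(ya+np.pi/2)
steps([((r[0]+.0,r[1],z),Rd) for z in(.14,.054)])
Rd=down(-1.64+np.pi/2); print("yaw -1.64"); steps([((r[0],r[1],z),Rd) for z in(.14,.054)])
E
```

```text
[ 0.55381683 -0.16411179  0.058     ] [ 0.51163347 -0.2110163   0.058     ] 0.06308303174991146 -1.5727414336263292
[0.0105, -0.0434, 0.0143, 0.0015, 0.0024, 0.3743, -1]
[0.0117, -0.0433, 0.1577, 0.0015, 0.0024, 0.3743, -1]
yaw -1.64
[0.0105, -0.0434, 0.0143, 0.0015, 0.0024, 0.3958, -1]
[0.0117, -0.0433, 0.1577, 0.0015, 0.0024, 0.3958, -1]
```

Emit:
play_rows(
  commands=[
    [[0.005,-0.02,0,0,0,0.045,-1],[0.01,-0.04,0,0,0,0.09,-1],[0.0105,-0.0434,0,0,0,0.135,-1],[0.0105,-0.0434,0,0,0,0.18,-1],[0.0105,-0.0434,0,0,0,0.225,-1],[0.0105,-0.0434,0,0,0,0.27,-1],[0.0105,-0.0434,0,0,0,0.315,-1],[0.0105,-0.0434,0,0,0,0.36,-1]],
  ],
)

```text
time: 8.3
tool_pos: [0.5112, -0.2085, 0.1437]
tcp_rot: [2.166, 2.273, 0.003]
wrist_force: [-0.3, -0.0, -0.2]
width: 1.0
grip_force: 0.0
```

Emit:
play_rows(
  commands=[
    [[0,0,0,0,0,0.023,-1],[0,0,0.03,0,0,0.023,-1],[0,0,0.06,0,0,0.023,-1],[0,0,0.06,0,0,0.023,-1],[0,0,0.06,0,0,0.023,-1]],
  ],
)

```text
time: 8.8
tool_pos: [0.5111, -0.2084, 0.1077]
tcp_rot: [2.242, 2.2, 0.003]
wrist_force: [0.2, -0.3, 0.0]
width: 0.997
grip_force: 0.0
```

```bash
python3 - <<'E'
from h import *
st()
steps([((.510,-.211,.054),down(-.03))])
E
```

```text
t 8.8 p [ 0.5111 -0.2084  0.1077] q [-0.433   0.1725  2.0089  0.0017  0.9588 -0.4153] F [ 0.1852 -0.3025  0.0315] M [-0.0018 -0.01    0.0405] w 0.997 g 0.0
y axis [ 0.9998 -0.0187  0.0019] z axis [ 0.0019  0.0007 -1.    ]
[-0.0045, -0.002, 0.0895, 0.0006, -0.0002, 0.0036, -1]
```

Emit:
play_rows(
  commands=[
    [[-0.0045,-0.002,0.04,0,0,0.0035,-1],[-0.0045,-0.002,0.075,0,0,0.0035,-1],[-0.0045,-0.002,0.0895,0,0,0.0035,-1],[-0.0045,-0.002,0.0895,0,0,0.0035,1],[-0.0045,-0.002,0.0895,0,0,0.0035,1],[-0.0045,-0.002,0.0895,0,0,0.0035,1],[-0.0045,-0.002,0.0895,0,0,0.0035,1],[-0.0045,-0.002,0.0895,0,0,0.0035,1]],
  ],
)

```text
time: 9.6
tool_pos: [0.5112, -0.2117, 0.0557]
tcp_rot: [2.252, 2.185, 0.004]
wrist_force: [-3.4, 1.8, 2.7]
width: 0.156
grip_force: 59.7
```

Emit:
play_rows(
  commands=[
    [[0,0,0,0,0,0,1],[0,0,0,0,0,0,1],[0,0,0,0,0,0,1]],
  ],
)

```text
time: 9.9
tool_pos: [0.5113, -0.2117, 0.0557]
tcp_rot: [2.252, 2.185, 0.004]
wrist_force: [-1.3, 1.1, 6.1]
width: 0.153
grip_force: 58.5
```

```bash
python3 - <<'E'
from h import *
st()
y,z=.106,.054
for t in list(np.arange(.05,.41,.05))+list(-np.arange(.05,.41,.05)):
    c,n=np.cos(t),np.sin(t); print("%.2f in %.4f z %.4f t %.4f"%(t,(y-(y*c-z*n))/.6,-(y*n+z*c-z)/.6,t/np.pi))
E
```

```text
t 9.9 p [ 0.5113 -0.2117  0.0557] q [-0.4384  0.2427  2.0387  0.0017  0.8555 -0.4093] F [-1.3476  1.1387  6.1491] M [0.0582 0.2797 0.0534] w 0.153 g 58.45572531223297
y axis [ 0.9995 -0.0301  0.0048] z axis [ 0.0048 -0.0009 -1.    ]
0.05 in 0.0047 z -0.0087 t 0.0159
0.10 in 0.0099 z -0.0172 t 0.0318
0.15 in 0.0154 z -0.0254 t 0.0477
0.20 in 0.0214 z -0.0333 t 0.0637
0.25 in 0.0278 z -0.0409 t 0.0796
0.30 in 0.0345 z -0.0482 t 0.0955
0.35 in 0.0416 z -0.0551 t 0.1114
0.40 in 0.0490 z -0.0617 t 0.1273
-0.05 in -0.0043 z 0.0089 t -0.0159
-0.10 in -0.0081 z 0.0181 t -0.0318
-0.15 in -0.0115 z 0.0274 t -0.0477
-0.20 in -0.0144 z 0.0369 t -0.0637
-0.25 in -0.0168 z 0.0465 t -0.0796
-0.30 in -0.0187 z 0.0562 t -0.0955
-0.35 in -0.0201 z 0.0660 t -0.1114
-0.40 in -0.0211 z 0.0759 t -0.1273
```

Emit:
play_rows(
  commands=[
    [[0.0047,0,-0.0087,0,-0.0159,0,1],[0.0099,0,-0.0172,0,-0.0318,0,1],[0.0154,0,-0.0254,0,-0.0477,0,1],[0.0214,0,-0.0333,0,-0.0637,0,1],[0.0278,0,-0.0409,0,-0.0796,0,1],[0.0345,0,-0.0482,0,-0.0955,0,1],[0.0416,0,-0.0551,0,-0.1114,0,1],[0.049,0,-0.0617,0,-0.1273,0,1]],
  ],
)

```text
time: 10.7
tool_pos: [0.5114, -0.182, 0.092]
tcp_rot: [2.032, 1.97, -0.41]
wrist_force: [-0.5, 0.6, -1.0]
width: 0.158
grip_force: 58.6
```

Emit:
play_rows(
  commands=[
    [[0,0,0,0,0,0,1],[0,0,0,0,0,0,1],[0,0,0,0,0,0,1],[0,0,0,0,0,0,1],[0,0,0,0,0,0,1],[0,0,0,0,0,0,1]],
  ],
)

```text
time: 11.3
tool_pos: [0.5113, -0.1824, 0.0916]
tcp_rot: [2.034, 1.971, -0.409]
wrist_force: [0.5, 1.4, -0.5]
width: 0.151
grip_force: 58.7
```

```bash
python3 - <<'E'
from h import *
st()
s=bot.read_camera("side");t=bot.read_camera("top")
for n,i in(("side",s[235:345,255:395]),("top",t[200:280,330:450])):
    h=cv2.cvtColor(i,cv2.COLOR_BGR2HSV);m=cv2.inRange(h,(10,60,40),(30,255,255));print(n,m.sum()/255,np.argwhere(m).mean(0)[::-1] if m.any() else 0)
a=cv2.resize(s[235:345,265:385],None,fx=4,fy=4,interpolation=cv2.INTER_CUBIC);b=cv2.resize(t[215:275,330:420],None,fx=3.5,fy=3.5,interpolation=cv2.INTER_CUBIC)
b=cv2.copyMakeBorder(b,0,a.shape[0]-b.shape[0],0,0,0);cv2.imwrite("pics/g4.png",np.hstack([a,b]));print(a.shape,b.shape)
E
```

```text
t 11.3 p [ 0.5113 -0.1824  0.0916] q [-0.1582  0.169   2.1061 -0.5235  0.8809  0.2142] F [ 0.4669  1.3954 -0.5057] M [ 0.5252 -0.2238 -0.0104] w 0.151 g 58.70047152042389
y axis [ 0.9995 -0.031   0.0035] z axis [-0.0089 -0.3891 -0.9212]
side 117.0 [47.7863 42.6581]
top 151.0 [61.351  57.6225]
(440, 480, 3) (440, 315, 3)
```

View pics/g4.png

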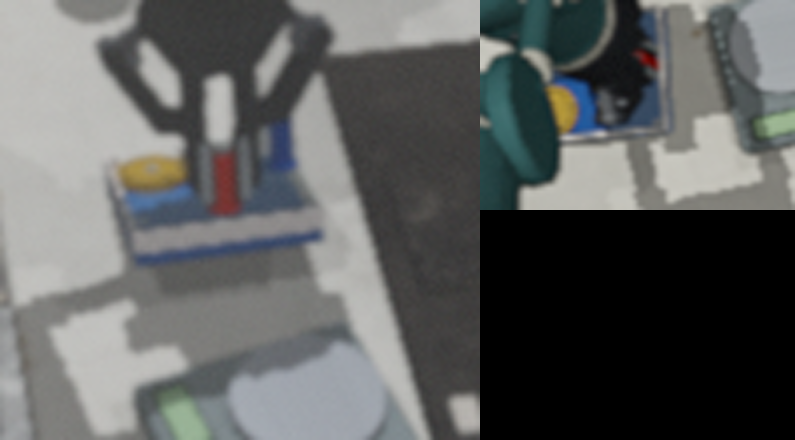

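The weight (crop (152,173)) has reached the open left corner. Setting the tray flat.

Emit:
play_rows(
  commands=[
    [[-0.0043,0,0.0089,0,0.0159,0,1],[-0.0081,0,0.0181,0,0.0318,0,1],[-0.0115,0,0.0274,0,0.0477,0,1],[-0.0144,0,0.0369,0,0.0637,0,1],[-0.0168,0,0.0465,0,0.0796,0,1],[-0.0187,0,0.0562,0,0.0955,0,1],[-0.0201,0,0.066,0,0.1114,0,1],[-0.0208,0,0.072,0,0.121,0,1]],
  ],
)

```text
time: 12.2
tool_pos: [0.5104, -0.211, 0.0564]
tcp_rot: [2.245, 2.176, -0.017]
wrist_force: [0.5, -1.5, 0.3]
width: 0.152
grip_force: 58.7
```

Emit:
play_rows(
  commands=[
    [[0,0,0.002,0,0.003,0,1],[0,0,0.0035,0,0.006,0,1],[0,0,0.0035,0,0.006,0,1],[0,0,0.0035,0,0.006,0,1]],
  ],
)

```text
time: 12.6
tool_pos: [0.5109, -0.2114, 0.0557]
tcp_rot: [2.25, 2.185, 0.001]
wrist_force: [-0.7, -2.7, 6.8]
width: 0.154
grip_force: 59.3
```

```bash
python3 - <<'E'
from h import *
st()
E
```

```text
t 12.6 p [ 0.5109 -0.2114  0.0557] q [-0.4365  0.2419  2.0397 -0.0018  0.8551 -0.4057] F [-0.658  -2.6758  6.8126] M [-0.3078  0.3297 -0.0179] w 0.154 g 59.28433835506439
y axis [ 0.9996 -0.0296  0.0039] z axis [ 0.0038 -0.0033 -1.    ]
```

Emit:
play_rows(
  commands=[
    [[0,0,0,0,0,0,-1],[0,0,0,0,0,0,-1],[0,0,0,0,0,0,-1],[0,0,0,0,0,0,-1],[0,0,-0.03,0,0,0,-1],[0,0,-0.08,0,0,0.03,-1],[-0.03,0,-0.15,0,0,0.07,-1],[-0.1,-0.02,-0.18,0,0,0.11,-1]],
  ],
)

```text
time: 13.4
tool_pos: [0.4993, -0.2693, 0.1666]
tcp_rot: [2.592, 1.762, 0.009]
wrist_force: [1.9, -1.8, 0.2]
width: 1.002
grip_force: 0.0
```

Emit:
play_rows(
  commands=[
    [[-0.05,-0.06,0,0,0,0.045,-0.4],[-0.1,-0.1,0,0,0,0.09,-0.4],[-0.14,-0.12,0,0,0,0.135,-0.4],[-0.14,-0.12,0,0,0,0.18,-0.4],[-0.14,-0.12,0,0,0,0.225,-0.4],[-0.14,-0.12,0,0,0,0.27,-0.4],[-0.14,-0.12,0,0,0,0.315,-0.4],[-0.14,-0.12,0,0,0,0.36,-0.4]],
  ],
)

```text
time: 14.2
tool_pos: [0.3985, -0.3214, 0.1621]
tcp_rot: [3.139, 0.091, 0.005]
wrist_force: [0.2, 0.2, 0.0]
width: 0.705
grip_force: 0.0
```

Emit:
play_rows(
  commands=[
    [[0,0,0,0,0,0.03,-0.4],[0,0,0,0,0,0.03,-0.4],[0,0,0,0,0,0.03,-0.4]],
  ],
)

```text
time: 14.5
tool_pos: [0.3986, -0.3214, 0.1622]
tcp_rot: [3.14, -0.044, 0.005]
wrist_force: [-0.4, 0.5, 0.4]
width: 0.701
grip_force: 0.0
```

```bash
python3 - <<'E'
from h import *
st()
s=bot.read_camera("side");t=bot.read_camera("top")
for n,i,x,y in(("side",s,265,250),("top",t,335,205)):
    h=cv2.cvtColor(i[y:y+90,x:x+85],cv2.COLOR_BGR2HSV);m=cv2.inRange(h,(10,60,40),(30,255,255))
    N,_,q,ce=cv2.connectedComponentsWithStats(m); k=1+q[1:,4].argmax(); print(n,q[k]+[x,y,0,0,0],ce[k]+[x,y],onplane(n,ce[k]+[x,y],.014))
a=cv2.resize(s[250:330,265:385],None,fx=3.3,fy=3.3,interpolation=cv2.INTER_CUBIC);b=cv2.resize(t[215:275,340:405],None,fx=6,fy=6,interpolation=cv2.INTER_CUBIC)
a=cv2.copyMakeBorder(a,0,b.shape[0]-a.shape[0],0,0,0);cv2.imwrite("pics/g5.png",np.hstack([b,a]));print(a.shape,b.shape)
E
```

```text
t 14.5 p [ 0.3986 -0.3214  0.1622] q [-0.7282  0.0343  2.0486  0.0017  1.0558  0.8697] F [-0.4136  0.5303  0.3902] M [-0.0289 -0.0047  0.0008] w 0.701 g 0.0
y axis [-0.0279 -0.9996  0.0008] z axis [ 0.0032 -0.0009 -1.    ]
side [294 275  18  14 203] [302.6995 281.399 ] [ 0.4837 -0.1247  0.014 ]
top [345 240  15  15 170] [352.1647 246.8118] [ 0.4837 -0.1197  0.014 ]
(360, 396, 3) (360, 390, 3)
```

View pics/g5.png

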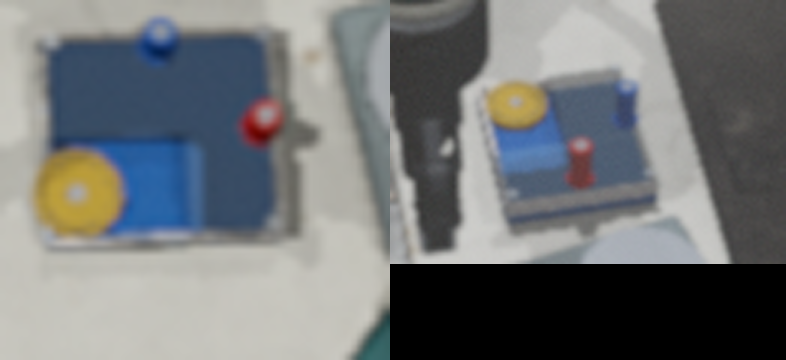

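The weight sits in the notch, disc centre at top (352.4,246.7), with the tray flat. Moving above it.

```bash
python3 - <<'E'
from h import *
b=onplane("top",(340+161/6-.4,215+33/6-.4),.058);r=onplane("top",(340+266/6-.4,215+113/6-.4),.058);d=(r-b)[:2];print(b,r,np.linalg.norm(d),np.arctan2(d[1],d[0])-np.arctan2(-43,48))
steps([((.4855,-.122,z),down(-1.60)) for z in(.162,.08,.05)])
E
```

```text
[ 0.55289404 -0.16166933  0.058     ] [ 0.51243512 -0.21025116  0.058     ] 0.0632227709599155 -1.5347111500477184
[0.1352, -0.3365, 0.0006, 0.0003, -0.0011, 0.0002, -1]
[0.1348, -0.3366, 0.1372, 0.0003, -0.0011, 0.0002, -1]
[0.1346, -0.3366, 0.1872, 0.0003, -0.0011, 0.0002, -1]
```

Emit:
play_rows(
  commands=[
    [[0.05,-0.06,-0.02,0,0,0,-0.4],[0.09,-0.13,-0.02,0,0,0,-0.4],[0.12,-0.2,0,0,0,0,-0.4],[0.135,-0.28,0,0,0,-0.008,-0.4],[0.135,-0.3365,0,0,-0.001,-0.008,-0.4],[0.135,-0.3365,0.06,0,-0.001,-0.008,-0.4],[0.135,-0.3365,0.13,0,-0.001,-0.008,-0.4],[0.135,-0.3365,0.13,0,-0.001,-0.008,-0.4]],
  ],
)

```text
time: 15.4
tool_pos: [0.4811, -0.1202, 0.0792]
tcp_rot: [-3.139, 0.005, 0.017]
wrist_force: [-1.5, 0.2, -0.2]
width: 0.702
grip_force: 0.0
```

Emit:
play_rows(
  commands=[
    [[0,0,0,0,0,0,-0.4],[0,0,0,0,0,0,-0.4]],
  ],
)

```text
time: 15.6
tool_pos: [0.4875, -0.1231, 0.0864]
tcp_rot: [3.14, -0.008, 0.005]
wrist_force: [0.8, -0.1, 0.6]
width: 0.698
grip_force: 0.0
```

```bash
python3 - <<'E'
from h import *
st(); steps([((.4855,-.122,z),down(-1.575)) for z in(.05,.042,.036)])
s=bot.read_camera("side")
cv2.imwrite("pics/g6.png",cv2.resize(s[240:330,265:365],None,fx=6,fy=6,interpolation=cv2.INTER_CUBIC))
E
```

```text
t 15.6 p [ 0.4875 -0.1231  0.0864] q [-0.2962  0.1119  2.1262 -0.0012  0.8999  1.2807] F [ 0.7819 -0.1224  0.5617] M [-0.0301 -0.0316 -0.0415] w 0.698 g 0.0
y axis [-0.0053 -1.      0.0019] z axis [ 0.0032 -0.002  -1.    ]
[-0.0036, -0.0019, 0.0607, 0.0006, -0.001, -0.0004, -1]
[-0.0037, -0.0019, 0.074, 0.0006, -0.001, -0.0004, -1]
[-0.0037, -0.0019, 0.084, 0.0006, -0.001, -0.0004, -1]
```

View pics/g6.png

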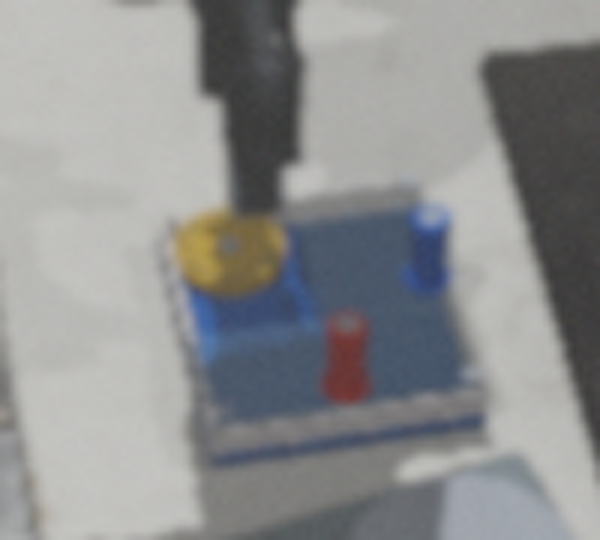

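Gripper (≈(255,190) in the crop) straddles the weight edge-on at (230,255). Lowering in stages.

Emit:
play_rows(
  commands=[
    [[-0.0036,-0.002,0.035,0,-0.001,0,-0.4],[-0.0036,-0.002,0.06,0,-0.001,0,-0.4],[-0.0036,-0.002,0.074,0,-0.001,0,-0.25],[-0.0036,-0.002,0.08,0,-0.001,0,-0.25],[-0.0036,-0.002,0.083,0,-0.001,0,-0.25],[-0.0036,-0.002,0.085,0,-0.001,0,-0.25],[-0.0036,-0.002,0.085,0,-0.001,0,-0.25]],
  ],
)

```text
time: 16.35
tool_pos: [0.4844, -0.1213, 0.034]
tcp_rot: [3.14, -0.008, -0.003]
wrist_force: [0.2, 0.7, -0.2]
width: 0.628
grip_force: 0.0
```

```bash
python3 - <<'E'
from h import *
st()
E
```

```text
t 16.35 p [ 0.4844 -0.1213  0.034 ] q [-0.2941  0.1895  2.1582 -0.0025  0.7953  1.2836] F [ 0.2343  0.6503 -0.2183] M [-0.0214  0.0223  0.0386] w 0.628 g 0.0
y axis [-0.0051 -1.      0.0013] z axis [-0.0019 -0.0013 -1.    ]
```

Emit:
play_rows(
  commands=[
    [[0,0,0.0017,0,0,0,-0.25],[0,0,0.0033,0,0,0,-0.25],[0,0,0.0033,0,0,0,-0.25]],
  ],
)

```text
time: 16.65
tool_pos: [0.4838, -0.1211, 0.0314]
tcp_rot: [3.141, -0.008, -0.005]
wrist_force: [0.0, 0.2, 0.1]
width: 0.627
grip_force: 0.0
```

Emit:
play_rows(
  commands=[
    [[0,0,0,0,0,0,-0.1],[0,0,0,0,0,0,0.2],[0,0,0,0,0,0,1],[0,0,0,0,0,0,1],[0,0,0,0,0,0,1],[0,0,0,0,0,0,1]],
  ],
  force=40,
)

```text
time: 17.25
tool_pos: [0.4841, -0.1212, 0.0318]
tcp_rot: [3.14, -0.008, -0.004]
wrist_force: [-2.2, 0.3, 5.2]
width: 0.487
grip_force: 40.2
```

```bash
python3 - <<'E'
from h import *
st()
E
```

```text
t 17.25 p [ 0.4841 -0.1212  0.0318] q [-0.2941  0.193   2.1594 -0.0026  0.7912  1.2836] F [-2.2089  0.3344  5.2317] M [-0.0453  0.2269  0.0299] w 0.487 g 40.23094296455383
y axis [-0.0051 -1.      0.0012] z axis [-0.0024 -0.0012 -1.    ]
```

Emit:
play_rows(
  commands=[
    [[0,0,-0.005,0,0,0,1],[0,0,-0.02,0,0,0,1],[0,0,-0.05,0,0,0,1],[0,0,-0.09,0,0,0,1],[0,0,-0.13,0,0,0,1],[0,0,-0.15,0,0,0,1],[0,0,-0.15,0,0,0,1],[0,0,-0.15,0,0,0,1]],
  ],
)

```text
time: 18.05
tool_pos: [0.4837, -0.1209, 0.121]
tcp_rot: [3.141, -0.008, -0.005]
wrist_force: [-0.6, -0.1, -0.9]
width: 0.49
grip_force: 40.6
```

```bash
python3 - <<'E'
from h import *
s=st()
i=bot.read_camera("side");x,y=270,200
h=cv2.cvtColor(i[y:y+130,x:x+110],cv2.COLOR_BGR2HSV);m=cv2.inRange(h,(10,70,40),(30,255,255))
N,_,q,ce=cv2.connectedComponentsWithStats(m)
for k in range(1,N):
    if q[k,4]>15: print(q[k]+[x,y,0,0,0],ce[k]+[x,y],onplane("side",ce[k]+[x,y],s["tool_pos"][2]-.021))
# expected appearance if held flat
c=s["tool_pos"]-[0,0,.021];a=np.linspace(0,2*np.pi,40);P=proj("side",c+np.c_[.022*np.cos(a),.022*np.sin(a),0*a]);print("expect",P.min(0),P.max(0))
Rd=down(-1.575);steps([((.535,-.306,.1225),Rd),((.535,-.306,.07),Rd)])
E
```

```text
t 18.05 p [ 0.4837 -0.1209  0.121 ] q [-0.2938  0.0611  2.106  -0.0021  0.9774  1.2834] F [-0.6093 -0.1285 -0.8581] M [ 0.0053 -0.0049 -0.0384] w 0.49 g 40.635722279548645
y axis [-0.0052 -1.      0.0009] z axis [-0.0033 -0.0008 -1.    ]
[294 247   6  12  56] [296.6786 252.8214] [ 0.4721 -0.1173  0.1   ]
expect [292.2712 246.7073] [311.858  259.9852]
[0.0879, 0.3083, -0.0039, 0.0001, 0.0015, -0.0003, -1]
[0.0884, 0.3083, 0.0836, 0.0001, 0.0015, -0.0003, -1]
```

Emit:
play_rows(
  commands=[
    [[0.015,0.05,-0.004,0,0,0,1],[0.033,0.115,-0.004,0,0,0,1],[0.055,0.19,-0.004,0,0,0,1],[0.074,0.26,-0.004,0,0.001,0,1],[0.085,0.297,-0.004,0,0.0015,0,1],[0.088,0.308,-0.004,0,0.0015,0,1],[0.088,0.308,-0.004,0,0.0015,0,1],[0.088,0.308,0.04,0,0.0015,0,1]],
  ],
)

```text
time: 18.9
tool_pos: [0.538, -0.3067, 0.1]
tcp_rot: [3.138, -0.008, 0.011]
wrist_force: [1.0, 0.5, -0.4]
width: 0.488
grip_force: 40.7
```

Emit:
play_rows(
  commands=[
    [[0,0,0.015,0,0,0,1],[0,0,0.03,0,0,0,1],[0,0,0.03,0,0,0,1],[0,0,0.03,0,0,0,1]],
  ],
)

```text
time: 19.3
tool_pos: [0.536, -0.3056, 0.0797]
tcp_rot: [3.141, -0.007, 0.003]
wrist_force: [-0.1, -0.5, -0.7]
width: 0.484
grip_force: 40.7
```

```bash
python3 - <<'E'
from h import *
s=st()
i=bot.read_camera("side");x,y=270,240
h=cv2.cvtColor(i[y:y+130,x:x+130],cv2.COLOR_BGR2HSV);m=cv2.inRange(h,(10,70,40),(30,255,255))
N,_,q,ce=cv2.connectedComponentsWithStats(m)
for k in range(1,N):
    if q[k,4]>10: print(q[k]+[x,y,0,0,0],ce[k]+[x,y])
c=s["tool_pos"]-[0,0,.019];a=np.linspace(0,2*np.pi,40);P=proj("side",c+np.c_[.022*np.cos(a),.022*np.sin(a),0*a]);print("expect",P.min(0),P.max(0))
# pan remeasure from first pictures: fit ellipse on grey-blue pan in both
for n,(x0,y0,x1,y1) in(("top",(398,208,435,246)),("side",(315,310,372,356))):
    g=cv2.imread(f"pics/{n}0.png")[y0:y1,x0:x1];h=cv2.cvtColor(g,cv2.COLOR_BGR2HSV)
    print(n,h[h.shape[0]//2,h.shape[1]//2]);hc=h[h.shape[0]//2-2:h.shape[0]//2+3,h.shape[1]//2-2:h.shape[1]//2+3].reshape(-1,3).mean(0)
    m=cv2.inRange(h,(int(hc[0]-14),10,int(hc[2]-18)),(int(hc[0]+14),90,int(hc[2]+18)));m=cv2.morphologyEx(m,cv2.MORPH_OPEN,np.ones((3,3),np.uint8))
    cs=max(cv2.findContours(m,cv2.RETR_EXTERNAL,2)[0],key=cv2.contourArea);e=cv2.fitEllipse(cv2.convexHull(cs));print(n,e,onplane(n,(e[0][0]+x0,e[0][1]+y0),.03))
steps([((.535,-.306,z),down(-1.575)) for z in (.06,.054)])
E
```

```text
t 19.3 p [ 0.536  -0.3056  0.0797] q [-0.5587  0.3178  1.8853  0.0002  0.9365  1.0166] F [-0.117  -0.4515 -0.7214] M [-0.0092  0.0382  0.0393] w 0.484 g 40.71437895298004
y axis [-0.0045 -1.      0.0009] z axis [ 0.0018 -0.0009 -1.    ]
[333 316   8  17 100] [337.1  323.85]
expect [331.9875 315.2766] [353.138 331.412]
top [105  10 158]
top ((16.978404998779297, 18.864803314208984), (27.3009090423584, 27.66869354248047), 122.13703155517578) [ 0.5349 -0.3045  0.03  ]
side [108  19 163]
side ((26.49420166015625, 23.27692985534668), (29.832611083984375, 39.24136734008789), 92.6640396118164) [ 0.5346 -0.307   0.03  ]
[-0.0024, -0.0001, 0.0336, 0.0005, -0.0009, -0.0001, -1]
[-0.0025, -0.0001, 0.0436, 0.0005, -0.0009, -0.0001, -1]
```

Emit:
play_rows(
  commands=[
    [[-0.0015,0,0.015,0,0,0,1],[-0.0015,0,0.027,0,0,0,1],[-0.0015,0,0.035,0,0,0,1],[-0.0015,0,0.039,0,0,0,1],[-0.0015,0,0.041,0,0,0,1],[-0.0015,0,0.042,0,0,0,1],[-0.0015,0,0.042,0,0,0,1],[-0.0015,0,0.042,0,0,0,1]],
  ],
)

```text
time: 20.15
tool_pos: [0.5353, -0.3063, 0.0545]
tcp_rot: [3.14, -0.008, 0.004]
wrist_force: [0.2, -0.2, -0.6]
width: 0.485
grip_force: 40.7
```

Emit:
play_rows(
  commands=[
    [[0,0,0.001,0,0,0,1],[0,0,0.001,0,0,0,1]],
  ],
)

```text
time: 20.35
tool_pos: [0.5353, -0.3063, 0.054]
tcp_rot: [3.14, -0.008, 0.004]
wrist_force: [0.3, -0.2, -0.8]
width: 0.483
grip_force: 40.7
```

Emit:
play_rows(
  commands=[
    [[0,0,0.0008,0,0,0,1],[0,0,0.0016,0,0,0,1],[0,0,0.0016,0,0,0,1]],
  ],
)

```text
time: 20.65
tool_pos: [0.5354, -0.3064, 0.0538]
tcp_rot: [3.14, -0.008, 0.004]
wrist_force: [-1.3, 1.8, 5.7]
width: 0.485
grip_force: 41.4
```

Contact. Releasing gently and withdrawing straight up.

Emit:
play_rows(
  commands=[
    [[0,0,0,0,0,0,0.0],[0,0,0,0,0,0,-0.1],[0,0,0,0,0,0,-0.25],[0,0,0,0,0,0,-0.4],[0,0,0,0,0,0,-0.4],[0,0,-0.02,0,0,0,-0.4],[0,0,-0.06,0,0,0,-0.4],[0,0,-0.12,0,0,0,-0.4]],
  ],
)

```text
time: 21.45
tool_pos: [0.5333, -0.3051, 0.1237]
tcp_rot: [-3.14, 0.008, 0.004]
wrist_force: [-0.8, 0.5, 0.2]
width: 0.699
grip_force: 0.0
```

Emit:
play_rows(
  commands=[
    [[-0.06,0,-0.05,0,0,0,-0.4],[-0.13,0,-0.05,0,0,0,-0.4],[-0.2,0,-0.05,0,0,0,-0.4],[-0.23,0.02,-0.05,0,0,0,-0.4],[-0.23,0.04,-0.05,0,0,0,-0.4],[-0.23,0.04,-0.05,0,0,0,-0.4]],
  ],
)

```text
time: 22.05
tool_pos: [0.3975, -0.3313, 0.1559]
tcp_rot: [3.138, -0.011, 0.007]
wrist_force: [0.0, -0.4, 0.4]
width: 0.7
grip_force: 0.0
```

```bash
python3 - <<'E'
from h import *
st()
for n,(x,y,x1,y1) in(("side",(300,290,375,370)),("top",(390,200,445,265))):
    im=bot.read_camera(n);h=cv2.cvtColor(im[y:y1,x:x1],cv2.COLOR_BGR2HSV);m=cv2.inRange(h,(10,70,40),(30,255,255))
    N,_,q,ce=cv2.connectedComponentsWithStats(m);k=1+q[1:,4].argmax();print(n,q[k]+[x,y,0,0,0],ce[k]+[x,y],onplane(n,ce[k]+[x,y],.036))
    c=np.array([.5348,-.306,.036]);a=np.linspace(0,2*np.pi,40);P=proj(n,c+np.c_[.022*np.cos(a),.022*np.sin(a),0*a]);print("expect",P.min(0),P.max(0))
    if n=="top": # bystanders and tray, now vs start
        o=cv2.imread("pics/top0.png")
        for nm,lo,hi,(a0,b0,a1,b1) in(("marker cap",(45,90,40),(85,255,255),(435,180,460,200)),("blue",(100,120,60),(125,255,255),(335,215,395,262))):
            for i in(o,im):
                mm=cv2.inRange(cv2.cvtColor(i[b0:b1,a0:a1],cv2.COLOR_BGR2HSV),lo,hi);print(nm,mm.sum()/255,np.argwhere(mm).mean(0)[::-1]+[a0,b0])
        print("beaker diff",np.abs(o[235:268,262:302].astype(int)-im[235:268,262:302]).mean(),"marker diff",np.abs(o[180:200,438:475].astype(int)-im[180:200,438:475]).mean())
E
```

```text
t 22.05 p [ 0.3975 -0.3313  0.1559] q [-0.7432  0.05    2.045   0.0006  1.0411  0.8344] F [ 0.0341 -0.4342  0.3641] M [-0.0017 -0.0023  0.024 ] w 0.7 g 0.0
y axis [-0.0071 -1.      0.0033] z axis [ 0.0044 -0.0034 -1.    ]
side [333 325  20  16 252] [342.2063 332.4405] [ 0.5352 -0.3099  0.036 ]
expect [331.1611 323.1271] [352.0204 339.2252]
top [408 220  15  14 165] [415.3455 226.4485] [ 0.5349 -0.3048  0.036 ]
expect [408.2425 219.1014] [423.3151 233.8805]
marker cap 50.0 [449.74 190.6 ]
marker cap 50.0 [449.74 190.6 ]
blue 488.0 [361.7664 242.8504]
blue 454.0 [360.8458 243.2907]
beaker diff 8.419949494949496 marker diff 11.445495495495495
```

The weight lies flat in the middle of the pan (0.535, -0.307). The tray is standing, the marker cap hasn't moved, and the gripper is clear. Handing in.

```bash
python3 -c "
from workcell import bot
print(bot.finish_job())"
```

```text
the job is handed in; nothing more can be done
None
```

I tipped the tray by the blue knob, then the red, and set it flat and let go each time; the brass weight now lies flat, within about 3 mm of the pan's centre. The tray stands on the bench, the marker did not move, the arm never went near the beaker, and I handed the job in after about 22 s of the 72 s; `finish_job` returned no verdict.

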